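Fit the shade arbor to the decorating wheel

ROBOT

A 7-joint arm with a two-finger parallel gripper is mounted at the origin on the work surface. World frame = base frame: x ahead of the robot, y to its left, z up, the work surface at z = 0. Lengths are in m, angles in rad, forces in N, time in s.
With the tool pointing down it reaches from about 0.425 to 0.825 m from the base axis. Payload 3.6 kg.
Tool frame: the origin (TCP) lies midway between the tips of the shut fingers; the grasp point (between the pads) lies 19 mm behind it; z points along the fingers, y is the line along which they close (so a half turn about z gives the same grasp; the last joint's range is limited). The gripper opens to 85 mm and grips with 20 to 120 N. Pads are 22 mm wide; open, the fingers measure 114 mm over their backs; the gripper's body (76 mm by 85 mm) begins 54 mm behind the grasp point. The pads swing forward as they close: fully open they stand 13 mm farther back than shut.
Start: joints at [-1.157, 0.615, -0.013, 1.423, 0.008, 1.103, -0.04], TCP at [0.277, 0.588, 0.231] pointing down, gripper open.
Joint ranges: [-3.12, 3.12], [-0.3, 2.06], [-1.34, 1.32], [0.26, 2.42], [-1.36, 4.5], [0.01, 1.98], [-2.84, 2.84]. Speed limits (rad/s): [2.79, 2.79, 3.14, 3.14, 3.14, 3.14, 3.14].

INTERFACE

Orientations are given as a rotation vector (axis times angle).
In Python, from station import robot gives the robot as it stands. The module is installed in compiled form; this text tells all that it offers.
- The arm moves only by the tool drive_tool, never from a script. Its argument "increments" is a list of rows, each a list of 3 entries, a list of its own where there are three numbers: the turn, a rotation vector about the world's x, y, z each as a share of 0.1 rad, from -1 to 1, then the shift along the world's x, y, z each as a share of 2 cm, from -1 to 1, then the closure, from 0 (fully open) to 1 (shut). A call has 1 to 10 rows; each row shifts and turns the commanded pose from where the row before left it; what a row does not reach is not made up. A row lasts 1/12 s, in which the tool goes at most 41.7 mm and 7.16 degrees, less where a joint would pass 70% of its speed; a pose out of reach is approached as far as the arm can. A call with a number of a shift or a turn outside -1 to 1 is refused whole. A call with a gripper value outside its range is refused whole. The fingers move at their own pace and stop on an object; "grip_force" is the grip in N (left out, the last holds). Time passes only in rows, so rows that do not move let the fingers close. It gives the time, the measured TCP pose, the force, the opening and the grip force at its end, in the units of the state.
- robot.observe(): the state, without advancing time (a new reading comes with each control period).
- robot.get_image(name): name is "side" or "top" or "wrist"; returns a dict with "image" (400x640x3 uint8, blue, green, red), "intrinsics" (3x3 intrinsics, pixels), "D" ([k1, k2, p1, p2, k3] as OpenCV has them; the pictures are not rectified), "rvec" (rotation vector, rad) and "tvec" (3), from world to camera coordinates, as OpenCV has them. Camera axes: x right, y down, z forward; pixel columns grow to the right and rows downward; lengths in m; the calibration is good to about 2 mm. A picture is of the moment at which its call begins. There is no depth.
- robot.hand_in(): hands the job in; it is judged then, once.
The state is a dict: "clock": time; "joint_positions": joint angles; "joint_vel": joint speeds; "effort": joint torques, N m; "tool_pos": TCP position; "tool_rot": TCP orientation; "force": force on the tool from outside, world axes, zero at the start; "moment": the same for the moment, N m; "opening": opening from 0.0 (shut) to 1.0 (fully open); "grip_force": force on a finger pad.
Only numpy, scipy, OpenCV 4.12 (cv2) and the standard library are available. Lean on these libraries where they do the work, as an engineer would, in place of code of your own. Each camera call takes 0.05 s, during which the arm holds its last target. There are 200 camera calls.

TASK

Fit the tall shade arbor to the decorating wheel: pull it up out of the wooden arbor block, start its shaft in the wheel's hub, turn it until its key slips into the keyway and keep pushing until its collar sits down on the hub. Finish while still holding the arbor, gripped and pressed firmly down (about 15 to 20 N), so that a colleague can tighten the grub screw: do not let go. Leave the short pointed centre in its bore and do not disturb the lampshade, the jar or the cork sanding block.

Things in the scene. Friction and masses are not known exactly. Their poses are not given: they have to be found in the camera images.
- arbor: Shade arbor, the tall one of the two in the block: steel, 156 mm long, 0.4-0.63 kg, loose. Origin: centre of the shaft's foot, z up its axis. Upwards from the foot: shaft 22 mm diameter (first 5 mm tapered from 15), collar 44 mm diameter at 50-58 mm, stem 24 mm, flange 60 mm at 100-106 mm, grey plug. It hangs upright by its collar in an end bore of the block, foot 12 mm above the bench.
- arbor_plug (a point): Point on the arbor's axis 134 mm above its foot, a good height to grip, in the round grey plug: 40 mm diameter, from 106 to 156 mm above the foot, can be gripped at any yaw. A dark groove in the plug's top runs from its middle towards the arbor's +x, straight above the key. Same axes as the arbor.
- arbor_key (a point): Middle of the outer face of the arbor's one key, 16 mm from its axis on the arbor's +x side, 30 mm above the foot; hidden in the bore at the start. The key is 8 mm wide and runs from 16 to 44 mm above the foot. At the start it points away from the robot (+x), up to 66 degrees (1.15 rad) to either side.
- wheel: Decorating wheel, fixed, cannot turn: grey housing, black gearmotor on its -x side, aluminium head 250 mm in diameter with its top 87 mm above the bench, and in the middle a steel drive hub 60 mm in diameter, its top face 105 mm above the bench. Origin on its axis at bench level, z up, +x towards the keyway. It stands to the robot's left or right, the block on the other side.
- hub_mouth (a point): Centre of the hub's 24 mm bore (60 mm deep) at its top face; axes as the wheel. One keyway, 10.5 mm wide, out to 17.5 mm from the axis, full depth, on the +x side, which points away from the robot up to 57 degrees (1.0 rad) either side. Key out of line: the arbor stops with its foot 16 mm below this point. Home: collar on the hub, foot 50 mm below, arbor +x along wheel +x.
- block: Fixed wooden arbor block, 220 x 80 x 62 mm (its length along its x), with three round bores 34 mm in diameter and 56 mm deep at x = -75, 0 and +75 mm. Origin at the centre of its underside, z up. The arbor and the pointed centre stand in the end bores, either way round; the middle bore is empty.
- centre: Short pointed steel centre, 92 mm long, 44 mm collar and a cone above it, in the other end bore of the block, its point 104 mm above the bench. Not to be used. Origin at the centre of its foot.
- shade: Bystander: white faceted lampshade with a grey lower part, 140 mm wide, 215 mm tall, standing at the robot's left edge of the work. Origin at the centre of its underside.
- jar: Bystander: closed jar, 80 mm diameter, 130 mm tall, at the robot's right edge of the work. Origin at the centre of its underside.
- sander: Bystander: cork sanding block, 95 x 55 x 30 mm, lying beyond the work. Origin at the centre of its underside.
Things that resemble listed ones, but are neither listed nor needed, are in the scene too. What is shaped like the arbor but purple or yellow is not meant.

How it is judged:
By the outcome, as a careful person would: the job done as asked, in the order asked, and still so for the second after the job is handed in, while the arm keeps its last pose, push and grip.
It also fails if it takes over 45 s, if anything falls off the work surface, if the arm or the gripper's body presses on something with over 40 N, if the wrist force passes 120 N, or if a joint passes its speed limit or range.

## Working session

There is one attempt and no reset: what is moved stays moved. The work goes in short steps, Python scripts to look and compute and a tool call to move; the robot and the scene stay as the last step left them, time stands still between calls to the robot, and variables do not carry over. Pictures are saved under pics/ and viewed, at most 10 in all, crops included, and the job is handed in when it is done.

Besides the shell and the picture viewer there is one more tool, called after "Emit:" as name(argument=value, ...) on one line, values as JSON. drive_tool: Moves the arm, as the interface text tells. Shift numbers are shares of 2 cm and turn numbers shares of 0.1 rad, none past 1 either way. Its arguments: {"type":"object","properties":{"increments":{"type":"array"},"grip_force":{"type":"number"}},"required":["increments"]}

```bash
mkdir -p pics
cat > h.py <<'E'
import numpy as np, cv2
from station import robot
def cam(n):
    d=robot.get_image(n); return d
def proj(d,P):
    return cv2.projectPoints(np.array(P,float).reshape(-1,3),np.array(d["rvec"],float),np.array(d["tvec"],float),np.array(d["intrinsics"],float),np.array(d["D"],float))[0].reshape(-1,2)
def ray(d,uv):
    u=cv2.undistortPoints(np.array(uv,float).reshape(-1,1,2),np.array(d["intrinsics"],float),np.array(d["D"],float)).reshape(-1,2)
    R=cv2.Rodrigues(np.array(d["rvec"],float))[0]; t=np.array(d["tvec"],float).ravel()
    return -R.T@t,(R.T@np.c_[u,np.ones(len(u))].T).T
def onz(d,uv,z):
    c,r=ray(d,uv); return c+r*((z-c[2])/r[:,2])[:,None]
E
python3 - <<'E'
from h import *
import pickle
D={n:cam(n) for n in("top","side","wrist")}
pickle.dump(D,open("d0.pkl","wb"))
for n in D: cv2.imwrite(f"pics/{n}0.png",D[n]["image"]); print(n,ray(D[n],[[320,200]]))
print(robot.observe())
E
```

```text
top (array([0.31018517, 0.02582888, 1.44455502]), array([[ 0.2065985 , -0.00301335, -0.97852421]]))
side (array([-0.08141333, -0.93116225,  0.94639777]), array([[ 0.47628614,  0.66245634, -0.57843753]]))
wrist (array([0.20707186, 0.62056281, 0.37222964]), array([[ 0.28653701, -0.13207909, -0.94911472]]))
{'clock': 0.15, 'joint_positions': array([-1.15747412,  0.61569545, -0.01262373,  1.42453858,  0.00810164,
        1.1033934 , -0.04038814]), 'joint_vel': array([ 5.85261847e-04, -3.32499468e-03, -1.07020218e-03, -6.50653520e-03,
       -8.33757406e-05,  2.86765959e-04, -3.62050550e-04]), 'effort': array([ 1.23777496e-03, -4.69658446e+01,  2.60011554e-01, -1.71250445e+01,
        1.00628284e-02,  7.12646215e-03,  1.72158872e-05]), 'tool_pos': array([0.27648996, 0.58761548, 0.23040272]), 'tool_rot': array([-6.85098015e-01, -3.06555199e+00,  3.04734899e-03]), 'force': array([ 0.47164134,  0.19675056, -0.19462343]), 'moment': array([-0.01255311, -0.04737592, -0.02503459]), 'grip_force': 0.0, 'opening': 1.0038664641569552}
```

View pics/top0.png

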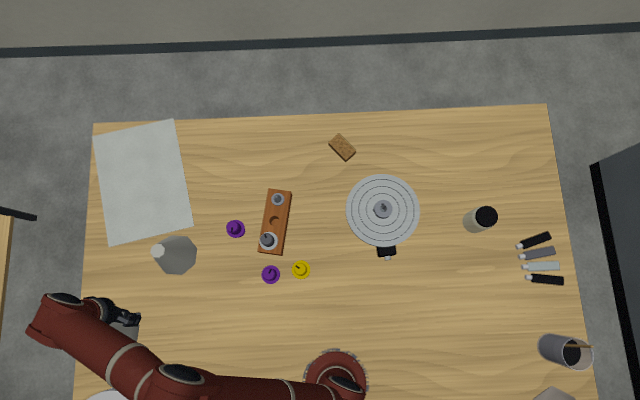

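View pics/side0.png

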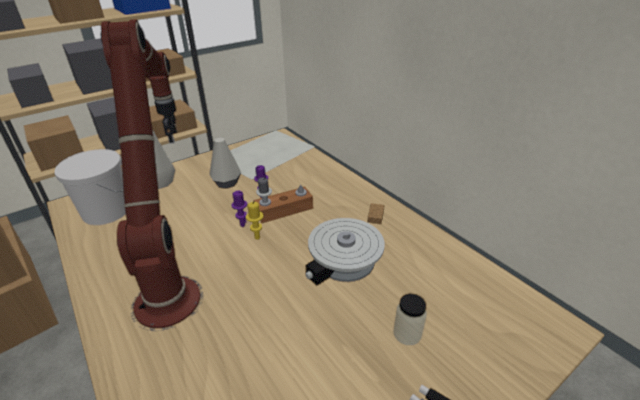

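The top view shows the wheel at (383,210) and the block at (275,222). There are five candidates for the arbor:
- Grey one in the block's near bore, (268,240): the tall arbor, because it is grey and has a flange and plug.
- Grey one in the block's far bore, (278,199): the short pointed centre.
- Purple ones at (236,229) and (271,274), and a yellow one at (301,269): decoys.

I'll confirm with an enlarged crop.

Run:
```python
from h import *
import pickle
D=pickle.load(open("d0.pkl","rb")); d=D["top"]; im=d["image"]
a=cv2.resize(im[180:265,245:310],None,fx=6,fy=6,interpolation=cv2.INTER_CUBIC)
b=cv2.resize(im[180:265,350:415],None,fx=6,fy=6,interpolation=cv2.INTER_CUBIC)
cv2.imwrite("pics/crop1.png",np.hstack([a,b]))
# rough
print("arbor plug",onz(d,[[268,240]],.168),"hub",onz(d,[[383,209]],.105),"centre",onz(d,[[278,199]],.1))
g=cv2.cvtColor(im,cv2.COLOR_BGR2HSV)
m=cv2.inRange(g,(5,100,60),(16,255,170)); m[:180]=0;m[265:]=0;m[:,:250]=0;m[:,300:]=0
c=max(cv2.findContours(m,0,2)[0],key=cv2.contourArea); r=cv2.minAreaRect(c); print(r)
P=onz(d,cv2.boxPoints(r),.062); print(P, P.mean(0))
# side proj check
s=D["side"]
print(proj(s,onz(d,[[268,240]],.168)),proj(s,onz(d,[[383,209]],.105)))
```

```text
arbor plug [[0.46037096 0.18941351 0.168     ]] hub [[ 0.55244202 -0.18605858  0.105     ]] centre [[0.60421057 0.16196869 0.1       ]]
((274.4014587402344, 221.5020294189453), (25.635330200195312, 65.18143463134766), 9.130176544189453)
[[0.43567067 0.24191151 0.062     ]
 [0.65580213 0.20302143 0.062     ]
 [0.63718678 0.11605406 0.062     ]
 [0.41794063 0.15773253 0.062     ]] [0.53665005 0.17967988 0.062     ]
[[261.91785779 180.7909094 ]] [[344.93678492 237.21472113]]
```

View pics/crop1.png

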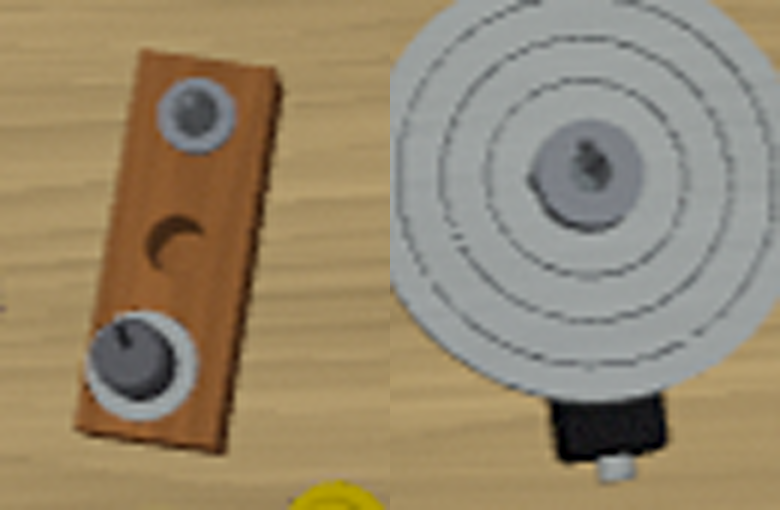

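The crop confirms the near-end piece, (267,239) in the full picture, as the tall grey arbor. It has a wide flange, a grey plug and a groove pointing roughly +x and slightly left. The far one is the short centre. The hub is at about (383,209) with its keyway away from the robot. I'll rise clear of the shade, then move over the arbor for a wrist view.

Emit:
drive_tool(increments=[[[0,0,0],[0,0,1],0],[[0,0,0],[0,0,1],0],[[0,0,0],[0,0,1],0],[[0,0,0],[0,0,1],0],[[0,0,0],[0.5,-1,0],0],[[0,0,0],[0.5,-1,0],0],[[0,0,0],[0.5,-1,0],0],[[0,0,0],[0.5,-1,0],0],[[0,0,0],[0.5,-1,0],0],[[0,0,0],[0.5,-1,0],0]])

```text
clock: 0.98
tool_pos: [0.3369, 0.4669, 0.311]
tool_rot: [-0.685, -3.066, 0.001]
force: [0.9, -0.1, 0.1]
opening: 1.0
grip_force: 0.0
```

Emit:
drive_tool(increments=[[[0,0,0],[0.5,-1,0],0],[[0,0,0],[0.5,-1,0],0],[[0,0,0],[0.5,-1,0],0],[[0,0,0],[0.5,-1,0],0],[[0,0,0],[0.5,-1,0],0],[[0,0,0],[0.5,-1,0],0],[[0,0,0],[0.5,-1,0],0],[[0,0,0],[0.5,-1,0],0],[[0,0,0],[0.5,-1,0],0],[[0,0,0],[0.5,-1,0],0]])

```text
clock: 1.82
tool_pos: [0.4369, 0.2669, 0.3111]
tool_rot: [-0.685, -3.066, 0.001]
force: [0.4, -0.1, -0.3]
opening: 0.993
grip_force: 0.0
```

Emit:
drive_tool(increments=[[[0,0,0],[0,-1,0],0],[[0,0,0],[0,-0.5,0],0],[[0,0,0],[0,0,0],0],[[0,0,0],[0,0,0],0]])

```text
clock: 2.15
tool_pos: [0.4364, 0.2388, 0.3114]
tool_rot: [-0.685, -3.066, -0.001]
force: [0.6, 0.5, -0.1]
opening: 1.001
grip_force: 0.0
```

Run:
```python
from h import *
import pickle
d=cam("wrist"); pickle.dump(d,open("d1.pkl","wb")); im=d["image"]; 
for n,P in [("plugtop",[.46,.19,.168]),("hub",[.552,-.186,.105])]: print(n,proj(d,P))
cv2.imwrite("pics/w1.png",im)
t=robot.get_image("top"); pickle.dump(t,open("t1.pkl","wb"))
o=robot.observe(); print(o["clock"],o["tool_pos"],o["tool_rot"],o["joint_positions"])
```

```text
plugtop [[283.75607697 223.40356152]]
hub [[ 93.14946112 357.09881172]]
2.25 [0.43611222 0.23996315 0.31128064] [-6.80813342e-01 -3.06634928e+00 -1.63404607e-03] [-0.59677952  0.30065483  0.06837147  1.72745326 -0.02382902  1.11396769
  0.61287045]
```

View pics/w1.png

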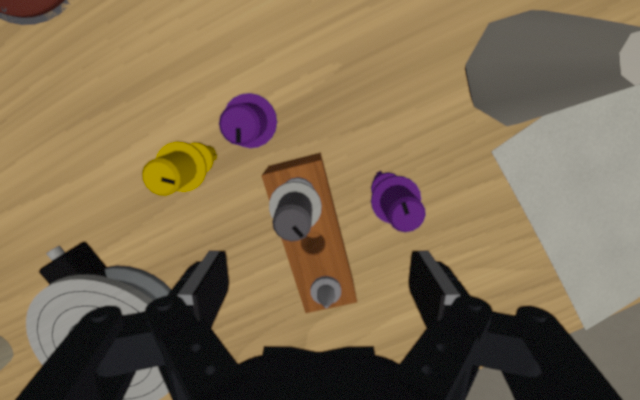

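The wrist view shows the arbor plug's top at about (291,222) with its groove pointing to (302,236). The hub is behind a finger at lower left. I'll enlarge the plug and measure it.

Run:
```python
from h import *
import pickle
d=pickle.load(open("d1.pkl","rb")); im=d["image"]
a=im[170:250,255:335]; cv2.imwrite("pics/c2.png",cv2.resize(a,None,fx=7,fy=7,interpolation=cv2.INTER_CUBIC))
g=cv2.cvtColor(im,cv2.COLOR_BGR2GRAY); print(g[200:246:2,266:322:2])
```

```text
[[139 130 137 150 149 149 129  66  41  40  35  37  40  33  40  36  38  38
   39  43  43  57 115 147 150 150 146 117]
 [136 137 147 150 148 144 105  46  43  40  39  37  38  40  36  37  38  41
   40  44  47  46  81 141 149 148 148 128]
 [135 137 146 149 149 138  75  41  40  42  47  46  50  49  46  43  43  40
   41  41  46  47  63 127 148 148 147 135]
 [141 143 145 149 147 126  53  43  47  53  59  61  62  62  63  63  58  54
   46  46  47  45  56 119 147 149 150 140]
 [145 144 147 149 143  97  48  53  57  61  62  64  67  68  68  68  67  67
   64  53  48  46  57 114 146 151 151 139]
 [141 140 147 149 133  65  52  60  63  71  77  80  79  81  80  77  73  72
   70  66  57  51  54 110 150 152 152 137]
 [138 139 146 148 115  59  58  65  78  80  82  83  83  83  83  83  81  78
   75  71  69  56  59 117 150 151 151 134]
 [138 137 141 144  92  55  68  80  80  84  83  84  84  84  82  85  83  82
   81  77  72  67  63 121 149 150 148 121]
 [133 133 135 133  73  62  78  83  84  83  83  83  85  83  84  84  81  82
   84  82  76  74  71 126 152 151 141 109]
 [131 134 137 115  63  74  82  85  83  83  83  
[... 891 characters left out ...]
139 143 146 146 144 116  79  80  82  83  83  83  83  83  80  66  33  22
   41  70  79  86  93  93  93  94  88  85]
 [144 145 145 142 140 133 113  88  79  82  83  82  83  82  83  79  67  36
   45  64  64  73  81  88  86  80  68  54]
 [144 141 140 137 135 133 133 122  86  79  79  80  81  82  83  81  78  67
   64  60  50  48  50  56  53  49  43  46]
 [139 136 133 134 135 139 140 137 105  88  82  81  79  78  80  83  86  79
   58  53  49  45  41  39  40  44  44  44]
 [134 134 137 138 140 139 140 141 121  96  92  91  87  87  88  90  95  80
   56  50  47  44  41  42  41  44  46  42]
 [138 139 141 141 142 142 143 141 130  98  91  92  91  88  88  91  95  80
   55  49  46  41  39  40  44  44  46  45]]
```

View pics/c2.png

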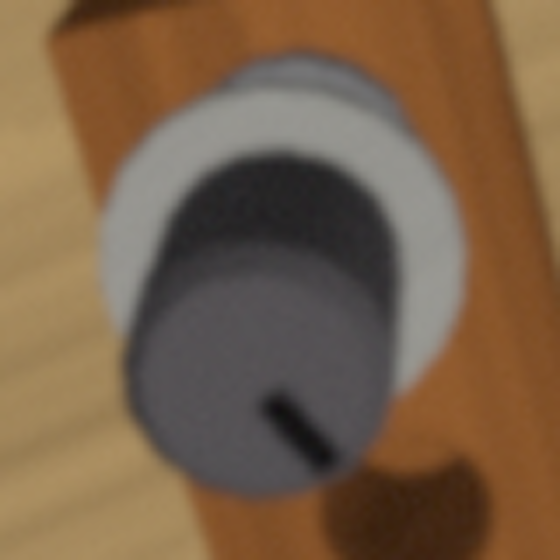

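The groove runs from (293.6,227.1) to (302.1,236.0), and the plug top's ellipse is centred near (292,222.6).

Run:
```python
from h import *
import pickle
d=pickle.load(open("d1.pkl","rb"))
f=lambda p:np.array([255,170])+np.array(p)/7-.43
c=onz(d,f([[128,370],[390,370],[259,497],[165,458],[352,452],[259,368],[270,400],[330,462]]),.168)
print(c.round(4)); v=c[7]-c[6]; print("groove",np.degrees(np.arctan2(v[1],v[0])),np.degrees(np.arctan2(*(c[7]-c[5])[1::-1])))
print("width",np.linalg.norm(c[0]-c[1]))
def circ(P):
    A=np.c_[2*P[:,:2],np.ones(len(P))]; s=np.linalg.lstsq(A,(P[:,:2]**2).sum(1),rcond=None)[0]; return s[:2],np.sqrt(s[2]+s[0]**2+s[1]**2)
print("plug",circ(c[:5]))
e=onz(d,f([[100,245],[466,250],[283,86],[135,145],[430,145],[425,375]]),.118); print("flange",circ(e))
t=pickle.load(open("d0.pkl","rb"))["top"]; ft=lambda p:np.array([245,180])+np.array(p)/6-.42
print("top plug",onz(t,ft([[131,357]]),.168),"flange",onz(t,ft([[143,366]]),.118))
print("hub top",onz(t,[350,180]+(np.array([[587-390,172.]])/6)-.42,.105))
```

```text
[[0.4545 0.1808 0.168 ]
 [0.4702 0.2141 0.168 ]
 [0.4799 0.1886 0.168 ]
 [0.4687 0.1792 0.168 ]
 [0.4792 0.2037 0.168 ]
 [0.4621 0.1976 0.168 ]
 [0.4671 0.1968 0.168 ]
 [0.4792 0.2002 0.168 ]]
groove 15.788871772880585 8.803185147210552
width 0.03678366042946157
plug (array([0.46303975, 0.19675368]), np.float64(0.018307233193904666))
flange (array([0.46381976, 0.19668234]), np.float64(0.030091466264960905))
top plug [[0.46348144 0.19428071 0.168     ]] flange [[0.46431028 0.19452599 0.118     ]]
hub top [[ 0.55507749 -0.18430853  0.105     ]]
```

Emit:
drive_tool(increments=[[[0,0,0],[0.34,-0.55,0],0],[[0,0,0],[0.34,-0.55,0],0],[[0,0,0],[0.34,-0.56,-0.3],0],[[0,0,0],[0.34,-0.56,-1],0],[[0,0,0],[0,0,-1],0],[[0,0,0],[0,0,-1],0],[[0,0,0],[0,0,-1],0],[[0,0,0],[0,0,-1],0],[[0,0,0],[0,0,-1],0],[[0,0,0],[0,0,0],0]])

```text
clock: 3.08
tool_pos: [0.4611, 0.1946, 0.1817]
tool_rot: [-0.679, -3.06, 0.007]
force: [-0.2, 0.5, -0.2]
opening: 0.999
grip_force: 0.0
```

Run:
```python
from h import *
d=cam("wrist"); im=d["image"]
o=robot.observe(); print(o["tool_pos"],o["force"],proj(d,[[.4636,.1955,.168],o["tool_pos"]]))
cv2.imwrite("pics/w3.png",im)
```

```text
[0.46235748 0.19479333 0.1836495 ] [ 0.50575692 -0.18543476  0.05125365] [[322.10787747 246.62386096]
 [319.95130384 259.18052857]]
```

View pics/w3.png

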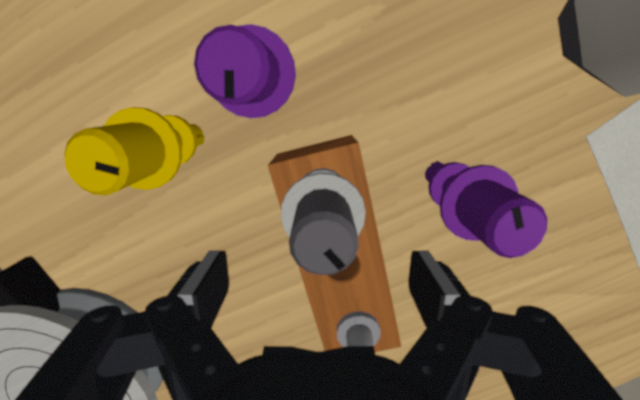

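The plug top sits at (324,243), within 2 mm of the predicted (322,247), so the arm is well centred. Next I descend and grip.

Emit:
drive_tool(increments=[[[0,0,0],[0.05,0.03,-0.95],0],[[0,0,0],[0,0,-0.95],0],[[0,0,0],[0,0,-0.95],0],[[0,0,0],[0,0,0],0],[[0,0,0],[0,0,0],0.6],[[0,0,0],[0,0,0],1],[[0,0,0],[0,0,0],1],[[0,0,0],[0,0,0],1],[[0,0,0],[0,0,0],1],[[0,0,0],[0,0,0],1]], grip_force=80)

```text
clock: 3.97
tool_pos: [0.466, 0.195, 0.1301]
tool_rot: [0.684, 3.063, 0.004]
force: [-0.7, 0.9, 6.2]
opening: 0.446
grip_force: 79.8
```

Emit:
drive_tool(increments=[[[0,0,0],[0,0,0],1],[[0,0,0],[0,0,0],1],[[0,0,0],[0,0,0],1],[[0,0,0],[0,0,0],1]])

```text
clock: 4.3
tool_pos: [0.466, 0.1951, 0.1301]
tool_rot: [0.684, 3.063, 0.004]
force: [-0.7, 0.5, 6.4]
opening: 0.448
grip_force: 79.8
```

Emit:
drive_tool(increments=[[[0,0,0],[0,0,0.5],1],[[0,0,0],[0,0,0.7],1],[[0,0,0],[0,0,0.7],1],[[0,0,0],[0,0,0.8],1],[[0,0,0],[0,0,1],1],[[0,0,0],[0,0,1],1],[[0,0,0],[0,0,1],1],[[0,0,0],[0,0,1],1],[[0,0,0],[0,0,1],1],[[0,0,0],[0,0,0],1]])

```text
clock: 5.13
tool_pos: [0.4663, 0.1948, 0.2854]
tool_rot: [0.684, 3.061, 0.006]
force: [1.7, 0.4, -5.5]
opening: 0.446
grip_force: 81.6
```

Run:
```python
from h import *
import pickle
d=cam("wrist"); im=d["image"]
s=cam("side"); t=cam("top"); pickle.dump((d,s,t),open("d4.pkl","wb"))
o=robot.observe(); print(o["clock"],o["tool_pos"],o["force"],o["opening"]); p=o["tool_pos"]
print(proj(d,[p,[.555,-.185,.105]]),proj(s,[p+[0,0,.0],p-[0,0,.12]]))
q=proj(s,[p])[0].astype(int); c=s["image"][q[1]-40:q[1]+60,q[0]-50:q[0]+50]
cv2.imwrite("pics/w4.png",np.hstack([cv2.resize(im,None,fx=.8,fy=.8)[:300],cv2.resize(c,(280,300))[:, :280]]))
```

```text
5.2833 [0.46347734 0.19372079 0.28064415] [ 0.01251019 -0.47220434 -6.63678907] 0.4497047280397135
[[314.16359478 247.39751728]
 [ 92.23079252 347.4030845 ]] [[259.05586915 153.24412275]
 [262.27052659 181.68892285]]
```

View pics/w4.png

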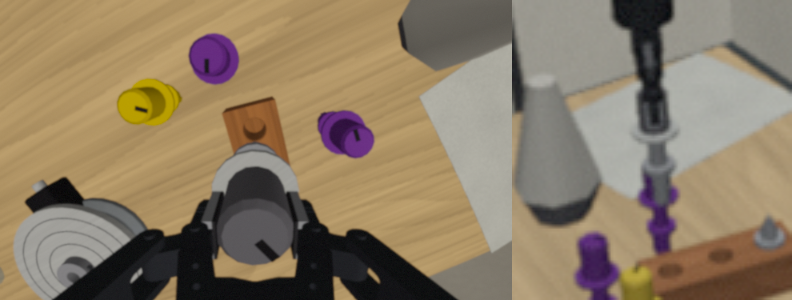

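The arbor hangs straight from the gripper and out of the block, and the short centre is still in place. Next I move beside the hub so the wrist camera sees its mouth.

Emit:
drive_tool(increments=[[[0,0,0],[0.3,-0.5,0],1],[[0,0,0],[0.55,-1,0],1],[[0,0,0],[0.55,-1,0],1],[[0,0,0],[0.55,-1,0],1],[[0,0,0],[0.55,-1,0],1],[[0,0,0],[0.55,-1,0],1],[[0,0,0],[0.55,-1,0],1],[[0,0,0],[0.55,-1,0],1],[[0,0,0],[0.55,-1,0],1],[[0,0,0],[0.55,-1,0],1]])

```text
clock: 6.12
tool_pos: [0.5695, 0.0019, 0.2801]
tool_rot: [-0.686, -3.062, 0.003]
force: [0.1, 0.5, -5.4]
opening: 0.448
grip_force: 81.6
```

Emit:
drive_tool(increments=[[[0,0,0],[0.55,-1,0],1],[[0,0,0],[0.55,-1,0],1],[[0,0,0],[0.55,-1,0],1],[[0,0,0],[0.55,-1,0],1],[[0,0,0],[0.3,-0.5,0],1],[[0,0,0],[0,0,0],1],[[0,0,0],[0,0,0],1],[[0,0,0],[0,0,0],1]])

```text
clock: 6.78
tool_pos: [0.6192, -0.084, 0.2812]
tool_rot: [-0.682, -3.063, -0.002]
force: [-0.6, 0.7, -6.7]
opening: 0.448
grip_force: 81.6
```

Run:
```python
from h import *
import pickle
d=cam("wrist"); im=d["image"]; t=cam("top")
o=robot.observe(); pickle.dump((d,t,dict(o)),open("d5.pkl","wb"))
print(o["clock"],o["tool_pos"],o["tool_rot"],o["force"],o["joint_positions"]); 
h=proj(d,[.555,-.185,.105])[0]; print(h)
q=h.astype(int); y0=max(q[1]-50,0);x0=max(q[0]-50,0); print(x0,y0)
a=cv2.resize(im[y0:y0+100,x0:x0+100],(400,400),interpolation=cv2.INTER_CUBIC)
b=cv2.resize(im[245:335,270:370],(400,360),interpolation=cv2.INTER_CUBIC); b=np.vstack([b,np.zeros((40,400,3),np.uint8)])
cv2.imwrite("pics/w5.png",np.hstack([a,b]))
```

```text
6.8833 [ 0.61947032 -0.08366458  0.28188876] [-6.80782400e-01 -3.06532420e+00 -2.00488402e-03] [-0.16701176  0.3708336  -6.22165643] [ 0.00845588  0.53833504  0.155814    1.42734621 -0.08751914  1.18408539
  1.30942283]
[203.95997711 160.12062779]
153 110
```

View pics/w5.png

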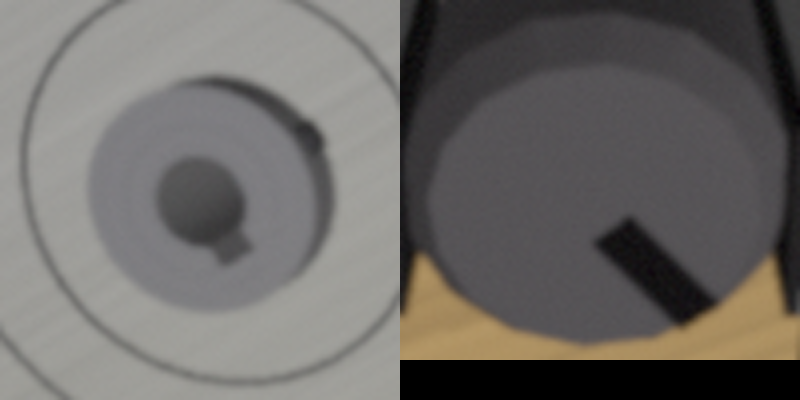

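The hub bore centre is at about (203,160), and the keyway's outer end is at about (212,172). The groove on the held plug runs from (323,303) to (345,323).

Run:
```python
from h import *
import pickle
d,t,o=pickle.load(open("d5.pkl","rb"))
f=lambda p:np.array([153,110])+np.array(p,float)/4-.375
def circ(P):
    A=np.c_[2*P[:,:2],np.ones(len(P))]; s=np.linalg.lstsq(A,(P[:,:2]**2).sum(1),rcond=None)[0]; return s[:2],np.sqrt(s[2]+s[0]**2+s[1]**2)
B=onz(d,f([[155,201],[199,156],[245,205],[195,245],[168,170],[168,232],[230,170]]),.105); b=circ(B); print("bore",b)
H=onz(d,f([[88,190],[318,210],[208,312],[120,115],[130,278],[292,278]]),.105); h=circ(H);print("hub",h)
K=onz(d,f([[238,250],[222,268],[252,246]]),.105)
for c in(b[0],h[0]): 
    v=(K[0]+.5*K[1]+.5*K[2])[:2]/2-c; print("key",np.linalg.norm(v),np.degrees(np.arctan2(v[1],v[0])))
zt=.282+.038
g=lambda p:np.array([270,245])+(np.array(p,float)-[400,0])/4-.375
P=onz(d,g([[428,200],[772,190],[590,343],[600,64],[470,300],[750,262],[690,85],[480,105]]),zt); p=circ(P); print("plug",p,o["tool_pos"])
G=onz(d,g([[612,232],[700,312],[596,244],[680,325],[630,218],[717,300]]),zt)
for a,e in((0,1),(2,3),(4,5)): v=G[e]-G[a]; print("groove",np.degrees(np.arctan2(v[1],v[0])))
v=G[1][:2]-p[0]; print("c-end",np.linalg.norm(v),np.degrees(np.arctan2(v[1],v[0])))
# top view hub outline
im=t["image"]; 
print("top hub proj",proj(t,[*b[0],.105]),proj(t,[*p[0],zt]))
a=np.array([2*np.pi*i/24 for i in range(24)])
```

```text
bore (array([ 0.55449303, -0.18625448]), np.float64(0.011873252892670355))
hub (array([ 0.55461236, -0.18553178]), np.float64(0.029939389185412786))
key 0.016085156254094617 6.7242398723074395
key 0.015897601808093187 4.187044077205169
plug (array([ 0.61685291, -0.08260351]), np.float64(0.016286154623522918)) [ 0.61947032 -0.08366458  0.28188876]
groove 17.63209063135443
groove 15.716805180280145
groove 16.892266947757296
c-end 0.01572092421148563 15.102714279657636
top hub proj [[383.01059805 208.39164009]] [[355.78970745 174.44296578]]
```

Emit:
drive_tool(increments=[[[0,0,0],[-0.3,-0.5,0],1],[[0,0,0],[-0.52,-0.86,0],1],[[0,0,0],[-0.52,-0.86,0],1],[[0,0,0],[-0.52,-0.86,0],1],[[0,0,0],[-0.52,-0.86,0],1],[[0,0,0],[-0.52,-0.86,0],1],[[0,0,0],[-0.22,-0.37,-0.6],1],[[0,0,0],[0,0,-0.8],1],[[0,0,0],[0,0,-0.8],1],[[0,0,0],[0,0,0],1]])

```text
clock: 7.72
tool_pos: [0.5544, -0.1885, 0.2354]
tool_rot: [-0.684, -3.058, -0.001]
force: [-2.2, 1.2, -7.3]
opening: 0.448
grip_force: 81.6
```

Emit:
drive_tool(increments=[[[0,0,0],[0,0,0],1],[[0,0,0],[0,0,0],1]])

```text
clock: 7.88
tool_pos: [0.5581, -0.1893, 0.2395]
tool_rot: [0.684, 3.064, -0.001]
force: [-0.0, 0.3, -5.4]
opening: 0.45
grip_force: 81.7
```

Run:
```python
from h import *
import pickle
s=cam("side"); t=cam("top"); w=cam("wrist"); o=robot.observe(); pickle.dump((s,t,w,dict(o)),open("d6.pkl","wb"))
print(o["clock"],o["tool_pos"],o["force"])
q=proj(s,[.5545,-.186,.12])[0].astype(int); print(q)
a=cv2.resize(s["image"][q[1]-40:q[1]+35,q[0]-37:q[0]+38],(500,500),interpolation=cv2.INTER_CUBIC)
b=cv2.resize(w["image"][130:350,240:400],(300,412),interpolation=cv2.INTER_CUBIC); b=np.vstack([b,np.zeros((88,300,3),np.uint8)])
cv2.imwrite("pics/s6.png",np.hstack([a,b]))
```

```text
8.0333 [ 0.55825233 -0.1892772   0.23967388] [ 0.02396705 -0.63663077 -6.24600601]
[345 233]
```

View pics/s6.png

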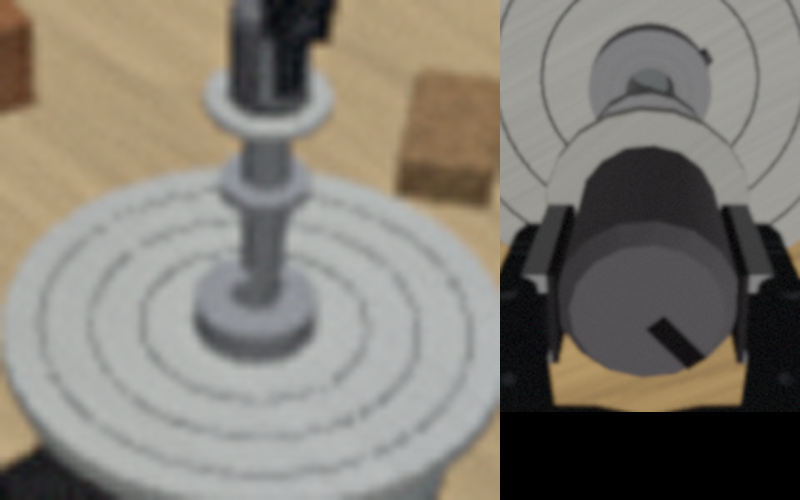

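The side view shows the foot at or just above the hub and close to the bore. In the wrist crop the bore lines up with the arbor's axis at column 650. I'll check the numbers by projection.

Run:
```python
from h import *
import pickle
s,t,w,o=pickle.load(open("d6.pkl","rb"))
p=np.array([.5555,-.188])
for z in(.121,.105): print(z,((proj(s,[[*p,z+k] for k in(0,.054,.103)])-[308,193])*500/75).round(0).tolist())
print("hub",((proj(s,[[.5545,-.186,.105]])-[308,193])*500/75).round(0))
# flange and collar widths/centres in side crop: edges of row
g=cv2.resize(cv2.cvtColor(s["image"],cv2.COLOR_BGR2GRAY)[193:268,308:383],(500,500),interpolation=cv2.INTER_CUBIC)
print(g[230:345:5,200:320:8])
```

```text
0.121 [[255.0, 269.0], [258.0, 182.0], [261.0, 99.0]]
0.105 [[254.0, 294.0], [257.0, 208.0], [260.0, 126.0]]
hub [[249. 293.]]
[[176 178 175 176 181 141  84  89  93  88  93 149 175 165 160]
 [180 183 181 180 185 143  83  92  92  89  97 160 182 176 175]
 [183 183 184 179 181 142  84  92  93  90 101 165 185 181 182]
 [180 180 179 173 168 131  83  90  95  90 104 163 181 180 182]
 [173 174 168 168 157 119  82  90  95  89 104 155 171 175 179]
 [161 159 156 171 165 126  85  89  93  88 100 139 158 162 173]
 [168 165 155 162 160 124  85  87  94  87 100 145 161 157 156]
 [178 172 155 151 151 126  92  90  93  88 106 153 166 163 155]
 [178 165 149 147 148 136 105  97  92  89 115 148 161 169 172]
 [170 153 145 147 149 142 118  97  94  92 117 146 152 160 176]
 [158 147 147 147 142 130 112  96  93  87 108 139 147 151 172]
 [151 146 148 145 128 109  99  95  90  83 103 136 145 146 163]
 [150 146 146 142 118  95  93  94  90  85 110 141 146 146 156]
 [147 147 148 141 115  92  91  96  87  88 118 147 147 144 154]
 [141 146 147 145 125 100  94  95  88  99 130 148 148 146 151]
 [134 144 145 148 139 122 109 104 105 117 141 147 148 147 146]
 [124 140 145 148 148 143 129 123 128 134 145 148 147 144 140]
 [107 134 150 149 147 147 142 142 143 144 148 149 151 135 131]
 [ 89 117 144 148 149 149 150 151 149 149 150 147 146 122 117]
 [ 82  94 123 138 145 147 149 148 147 148 147 139 127 101 110]
 [ 91  77  99 120 132 138 141 141 140 141 137 125 103  80 115]
 [111  77  87  98 112 120 124 126 126 123 115 106  86  82 125]
 [138  89  82  84  93 100 105 106 109 104  99  91  82  97 145]]
```

Emit:
drive_tool(increments=[[[0,0,0],[-0.1,0.1,0],1],[[0,0,0],[0,0,0],1],[[0,0,0],[0,0,-0.4],1],[[0,0,0],[0,0,-0.3],1],[[0,0,0],[0,0,-0.3],1],[[0,0,0],[0,0,-0.2],1],[[0,0,0],[0,0,0],1],[[0,0,0],[0,0,0],1]])

```text
clock: 8.7
tool_pos: [0.5554, -0.1871, 0.2138]
tool_rot: [-0.685, -3.065, 0.0]
force: [0.5, 0.3, -5.7]
opening: 0.45
grip_force: 81.7
```

The foot is about 9 mm into the bore with no contact. I'll turn by -0.19 rad and ease down.

Emit:
drive_tool(increments=[[[0,0,0],[0,0,-0.15],1],[[0,0,-0.6],[0,0,0],1],[[0,0,-0.6],[0,0,0],1],[[0,0,-0.6],[0,0,0],1],[[0,0,0],[0,0,0],1],[[0,0,0],[0,0,0],1],[[0,0,0],[0,0,-0.15],1],[[0,0,0],[0,0,-0.15],1],[[0,0,0],[0,0,0],1],[[0,0,0],[0,0,0],1]])

```text
clock: 9.53
tool_pos: [0.5553, -0.187, 0.2049]
tool_rot: [-0.957, -2.991, -0.0]
force: [0.6, -0.4, -5.7]
opening: 0.445
grip_force: 81.8
```

Emit:
drive_tool(increments=[[[0,0,0],[0,0,-0.15],1],[[0,0,0],[0,0,-0.15],1],[[0,0,0],[0,0,0],1],[[0,0,0],[0,0,0],1]])

```text
clock: 9.87
tool_pos: [0.5553, -0.187, 0.199]
tool_rot: [-0.958, -2.991, 0.0]
force: [0.4, -0.6, -6.3]
opening: 0.451
grip_force: 81.8
```

The foot is about 24 mm down, so the key is in the keyway. I continue to the collar.

Emit:
drive_tool(increments=[[[0,0,0],[0,0,-0.25],1],[[0,0,0],[0,0,-0.25],1],[[0,0,0],[0,0,-0.25],1],[[0,0,0],[0,0,-0.2],1],[[0,0,0],[0,0,-0.1],1],[[0,0,0],[0,0,0],1],[[0,0,0],[0,0,0],1]])

```text
clock: 10.45
tool_pos: [0.5554, -0.187, 0.1781]
tool_rot: [-0.958, -2.991, 0.0]
force: [0.0, -0.2, -6.0]
opening: 0.451
grip_force: 81.8
```

Emit:
drive_tool(increments=[[[0,0,0],[0,0,-0.1],1],[[0,0,0],[0,0,-0.08],1],[[0,0,0],[0,0,0],1],[[0,0,0],[0,0,0],1]])

```text
clock: 10.78
tool_pos: [0.5554, -0.1871, 0.1746]
tool_rot: [-0.958, -2.992, 0.0]
force: [0.1, 0.0, -6.4]
opening: 0.448
grip_force: 81.8
```

Emit:
drive_tool(increments=[[[0,0,0],[0,0,-0.06],1],[[0,0,0],[0,0,-0.06],1],[[0,0,0],[0,0,0],1],[[0,0,0],[0,0,0],1]])

```text
clock: 11.12
tool_pos: [0.5558, -0.1872, 0.1732]
tool_rot: [0.958, 2.991, 0.0]
force: [-1.7, -0.3, 0.4]
opening: 0.449
grip_force: 82.3
```

Emit:
drive_tool(increments=[[[0,0,0],[0,0,-0.06],1],[[0,0,0],[0,0,0],1],[[0,0,0],[0,0,0],1]])

```text
clock: 11.37
tool_pos: [0.5559, -0.1872, 0.1731]
tool_rot: [0.958, 2.99, 0.0]
force: [-2.5, 0.6, 6.6]
opening: 0.447
grip_force: 83.3
```

Emit:
drive_tool(increments=[[[0,0,0],[0,0,-0.075],1],[[0,0,0],[0,0,0],1],[[0,0,0],[0,0,0],1],[[0,0,0],[0,0,0],1],[[0,0,0],[0,0,0],1]])

```text
clock: 11.78
tool_pos: [0.556, -0.1874, 0.1731]
tool_rot: [0.957, 2.989, 0.001]
force: [-5.4, 1.9, 13.8]
opening: 0.451
grip_force: 83.9
```

Run:
```python
from h import *
s=cam("side"); t=cam("top"); o=robot.observe()
print(o["clock"],o["tool_pos"],o["force"],o["moment"],o["grip_force"])
q=proj(s,[.5545,-.186,.12])[0].astype(int)
a=cv2.resize(s["image"][q[1]-40:q[1]+35,q[0]-37:q[0]+38],(400,400),interpolation=cv2.INTER_CUBIC)
b=cv2.resize(s["image"][140:300,200:360],(400,400)); cv2.imwrite("pics/s7.png",np.hstack([a,b]))
```

```text
11.8833 [ 0.5559776  -0.1873516   0.17311613] [-5.38971444  1.87879644 13.52336897] [0.41885305 1.2993371  0.01351365] 83.94929079338908
```

View pics/s7.png

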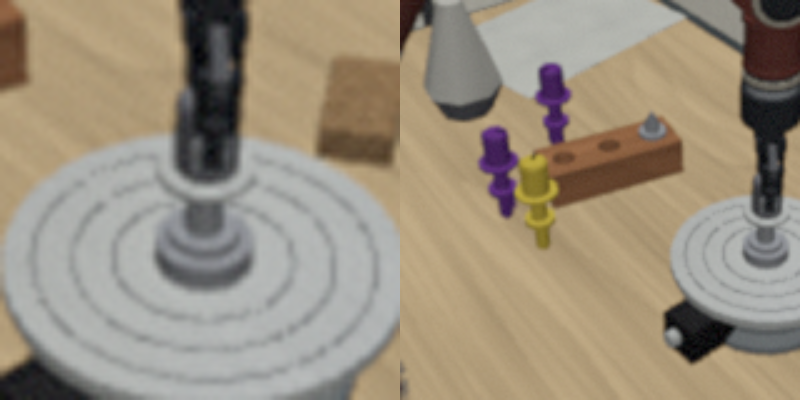

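The collar sits flat on the hub, and the short centre and the bystanders are undisturbed. I'll add a slight push, then hand in.

Emit:
drive_tool(increments=[[[0,0,0],[0,0,-0.012],1],[[0,0,0],[0,0,0],1],[[0,0,0],[0,0,0],1],[[0,0,0],[0,0,0],1],[[0,0,0],[0,0,0],1],[[0,0,0],[0,0,0],1]])

```text
clock: 12.38
tool_pos: [0.556, -0.1873, 0.1731]
tool_rot: [0.957, 2.989, 0.001]
force: [-4.8, 2.8, 14.0]
opening: 0.453
grip_force: 83.9
```

```bash
python3 -c "
from station import robot
o=robot.observe(); print(o['force'],o['grip_force'],o['tool_pos'])
print(robot.hand_in())"
```

```text
[-4.76196361  2.80845187 14.00241027] 83.9456289075315 [ 0.5559897  -0.18733428  0.17310452]
the job is handed in; nothing more can be done
None
```

The arbor is in the wheel with its key in the keyway and its collar on the hub, still gripped at about 84 N and pressed down at 14 N at the wrist (about 20 N on the hub with the arbor's weight); the job was handed in at 12.4 s, but no verdict came back.

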